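# Fetch the leaf specimen from behind the reagent jars

## Task

The red-framed specimen plate stands in the grey holder behind two tall jars. Leave it there until you have moved both jars onto the blue mat, upright; then, with the jars still on the mat, stand the plate on edge and upright in the yellow-marked slot of the white rack, fully down and about centred along it; last, put each jar back upright in the middle of the coaster of its own cap colour. Knock nothing over, leave the black-framed plate in the rack and the white beaker where they are, and let go of everything.

Things in the scene. Friction and masses are not known exactly. Their poses are not given: they have to be found in the camera images.
- jar_orange: Jar of amber glass with an orange screw cap and a paper band, a plain upright cylinder 150 mm tall: body 50 mm across up to 118 mm, cap 48 mm across from 118 mm to its top. About 0.3 kg. Origin: centre of its underside, z up its axis. Starts on the coaster of its cap's colour, in front of the specimen plate. The two jar axes start 90 mm apart.
- jar_green: Jar of green glass with a green screw cap and a paper band, a plain upright cylinder 150 mm tall: body 50 mm across up to 118 mm, cap 48 mm across from 118 mm to its top. About 0.3 kg. Origin: centre of its underside, z up its axis. Starts on the coaster of its cap's colour, in front of the specimen plate. The two jar axes start 90 mm apart.
- coaster_orange: Flat orange disc fixed to the bench, 72 mm across, 3 mm thick: the home of the jar with the orange cap. Origin: centre of its underside (bench level). The two coasters lie side by side in front of the holder (on its -x side), each 58 mm from the holder's centre plane and 45 mm to one side of its middle; which colour is on which side varies.
- coaster_green: Flat green disc fixed to the bench, 72 mm across, 3 mm thick: the home of the jar with the green cap. Origin: centre of its underside (bench level). The two coasters lie side by side in front of the holder (on its -x side), each 58 mm from the holder's centre plane and 45 mm to one side of its middle; which colour is on which side varies.
- specimen: The plate to fetch: a rigid upright square plate with a red frame and a green leaf, 10 mm thick (x), 90 mm wide (y), 90 mm tall (z), 0.1 kg. Origin: middle of its lower edge, z up. Starts standing on edge in the holder, its top 96 mm above the bench. Grip it across its thickness by the upper part.
- holder: Grey holder fixed to the bench, 39 mm (x) by 100 mm (y), 40 mm tall, with one slot along y through its middle. Slot 15 mm wide between plain walls up to 34 mm above the bench; above that the walls end in 45 degree ridges reaching 40 mm. Slot floor 6 mm above the bench. Origin: centre of its underside; -x faces the jars.
- rack: White fixed rack, 111 (x) by 100 (y) mm, with 3 slots along y, open-ended, at x = -36, 0, +36 mm. Slots 15 mm wide, floor at z = 6 mm, walls plain up to 34 mm, then 45 degree ridges (tops 40 mm outside, 45 mm inside) widening the mouth. Target: the empty slot at x = -36 mm with yellow outer wall and floor. The black-framed plate stands in the +36 one. Origin: centre of its underside.
- mat: Flat blue mat fixed to the bench, 200 mm (x) by 120 mm (y), 4 mm thick: the side area for the jars. Origin: centre of its underside. The mat and the rack lie on opposite sides of the holder; which is left and which is right varies.
- resident: Black-framed plate with a brown insect, same size and axes as the specimen plate, standing loose in the rack's slot at +36 mm; to be left alone. Origin: middle of its lower edge.
- beaker: White open beaker, 60 mm across, 55 mm tall, standing beyond the holder; to be left alone. Origin: centre of its underside.

How it is judged:
By the outcome, as a careful person would: the job done as asked, in the order asked, and still so for the second after the job is handed in, with the robot touching nothing.
It also fails if it takes over 128 s, if anything falls off the work surface, if the arm or the gripper's body presses on something with over 40 N, if the wrist force passes 120 N, or if a joint passes its speed limit or range.

## Robot

A 6-joint arm with a two-finger parallel gripper is mounted at the origin on the work surface. World frame = base frame: x ahead of the robot, y to its left, z up, the work surface at z = 0. Lengths are in m, angles in rad, forces in N, time in s.
With the tool pointing down it reaches from about 0.35 to 0.8 m from the base axis. Payload 7.3 kg.
Tool frame: the origin (TCP) lies midway between the tips of the shut fingers; the grasp point (between the pads) lies 19 mm behind it; z points along the fingers, x is the direction in which the jaws open and shut, and the axes are right-handed (so a half turn about z gives the same grasp; the last joint's range is limited). The gripper opens to 85 mm and grips with 20 to 120 N. Pads are 22 mm wide; open, the fingers measure 114 mm over their backs; the gripper's body (76 mm by 85 mm) begins 54 mm behind the grasp point. The pads swing forward as they close: fully open they stand 13 mm farther back than shut.
Start: joints at [0.979, 0.342, 1.524, -0, 1.275, -0.146], TCP at [0.226, 0.474, 0.231] pointing down, gripper open.
Joint ranges: [-2.53, 2.53], [-0.77, 2.02], [0.04, 2.7], [-1, 4.14], [0.28, 2.66], [-3.11, 3.11]. Speed limits (rad/s): [2.57, 2.57, 3.14, 3.14, 3.14, 3.14].

## Interface

Orientations are given as a 3x3 rotation matrix whose columns are the frame's x, y, z axes.
In Python, from plant import ctrl gives the robot as it stands.
- The arm moves only by the tool send_rows, never from a script. Its argument "increments" is text: rows parted by semicolons, each of 7 numbers parted by spaces: the turn, a rotation vector about the tool's x, y, z in rad, then the shift along the tool's x, y, z in m, then the opening, from 0 (shut) to 1 (fully open). A call has 1 to 10 rows; each row is the pose to reach, as a shift and turn from the pose commanded when the call began, along the tool's axes at that moment; what a row does not reach only later rows make up. A row lasts 1/12 s, in which the tool goes at most 41.7 mm and 7.16 degrees, less where a joint would pass 70% of its speed; a pose out of reach is approached as far as the arm can. A call with a gripper value outside its range is refused whole. The fingers move at their own pace and stop on an object; "grip_force" is the grip in N (left out, the last holds). Time passes only in rows, so rows that repeat a pose let the fingers close. It gives the time, the measured TCP pose, the force and the opening at its end, in the units of the state.
- ctrl.state(): the state, without advancing time (a new reading comes with each control period).
- ctrl.camera(name): name is "scene" or "side" or "wrist"; returns a dict with "frame" (400x640x3 uint8, red, green, blue), "fx", "fy", "cx", "cy" (pixels), "world_to_cam" (4x4, takes a point from world to camera coordinates). Camera axes: x right, y up, looking along -z (the intrinsics and any distortion apply to the point x, -y, -z); pixel columns grow to the right and rows downward; lengths in m; the calibration is good to about 2 mm. A picture is of the moment at which its call begins. There is no depth.
- ctrl.hand_in(): hands the job in, once; it reports no verdict.
Trained networks look in a picture, given as the dict that the camera call returned (one of the last four; its "shot" number tells which), for a name from the list of things; names that differ only in an ending like _2 or _b are one class to them, and where a whole thing is asked for, a point or a joint stands for the part that bears it (a point fixed in the world has none). Each returns a list of dicts, best first, with "conf" (0 to 1); they miss things now and then, are a little off and sometimes report something else, mostly with a low value. They report only what shows in the picture. A call takes as long as a camera call.
- ctrl.spot_in(picture, label): "bbox" ([left, top, right, bottom] in pixels, round what is visible of it).
- ctrl.masks_of(picture, label): "region" (400x640 bool, what is visible of it) and "bbox" ([left, top, right, bottom] in pixels, round what is visible of it).
- ctrl.mark_of(picture, label): "pixel" ([row, column] in pixels: a listed point, or the origin of a listed thing).
The state is a dict: "clock": time; "joint_positions": joint angles; "joint_vel": joint speeds; "effort": joint torques, N m; "ee_pos": TCP position; "eef_rot": TCP orientation; "contact_force": force on the tool from outside, world axes, zero at the start; "wrist_torque": the same for the moment, N m; "gripper_width": finger opening in m.
Only numpy, scipy, OpenCV 4.12 (cv2) and the standard library are available. Lean on these libraries where they do the work, as an engineer would, in place of code of your own. Each camera call takes 0.05 s, during which the arm holds its last target. There are 200 camera calls.

## Working session

There is one attempt and no reset: what is moved stays moved. The work goes in short steps, Python scripts to look and compute and a tool call to move; the robot and the scene stay as the last step left them, time stands still between calls to the robot, and variables do not carry over. Pictures are saved under pics/ and viewed, about 12 in all and at most 16, crops included, and the job is handed in when it is done.

Besides the shell and the picture viewer there is one more tool, called after "Request:" as a command line: name --argument value ..., lists and objects as JSON in quotes. send_rows: Moves the arm, as the interface text tells. Its arguments: {"type":"object","properties":{"increments":{"type":"string"},"grip_force":{"type":"number"}},"required":["increments"]}

```bash
mkdir -p pics; ls
python3 - <<'E'
from plant import ctrl
import cv2,numpy as np
s=ctrl.state(); print({k:np.round(v,3).tolist() for k,v in s.items()})
for n in ["scene","side"]:
    p=ctrl.camera(n); cv2.imwrite(f"pics/{n}0.png",p["frame"][:,:,::-1])
    print(n,p["fx"],p["cx"],p["cy"],[k for k in p if k!="frame"]); print(np.round(p["world_to_cam"],3).tolist())
    for l in ["jar_orange","jar_green","coaster_orange","coaster_green","specimen","holder","rack","mat","resident","beaker"]:
        m=ctrl.mark_of(p,l); b=ctrl.spot_in(p,l)
        print(l,[(np.round(x["pixel"]).tolist(),round(x["conf"],2)) for x in m[:2]],[(np.round(x["bbox"]).tolist(),round(x["conf"],2)) for x in b[:2]])
E
```

```text
pics
{'clock': 0.0, 'joint_positions': [0.979, 0.343, 1.525, 0.0, 1.275, -0.146], 'joint_vel': [0.001, -0.001, 0.001, -0.001, 0.001, -0.0], 'effort': [0.001, -43.368, -24.601, -0.0, 0.008, 0.0], 'ee_pos': [0.226, 0.473, 0.231], 'eef_rot': [[0.431, 0.902, -0.001], [0.902, -0.431, -0.001], [-0.002, -0.0, -1.0]], 'contact_force': [-0.447, -0.47, 0.193], 'wrist_torque': [0.027, -0.02, 0.033], 'gripper_width': 0.085}
scene 388.5420970037965 318.0946219919811 204.61466527391414 ['fx', 'fy', 'cx', 'cy', 'world_to_cam', 'shot']
[[0.742, 0.67, 0.005, -0.474], [-0.543, 0.596, 0.591, 0.325], [0.394, -0.442, 0.806, -1.07], [0.0, 0.0, 0.0, 1.0]]
jar_orange [([215.0, 269.0], 0.71)] [([249.0, 157.0, 283.0, 221.0], 0.88)]
jar_green [([191.0, 302.0], 0.84)] [([287.0, 135.0, 313.0, 196.0], 0.89), ([314.0, 100.0, 402.0, 157.0], 0.18)]
coaster_orange [([216.0, 273.0], 0.7)] []
coaster_green [] [([284.0, 183.0, 290.0, 199.0], 0.63)]
specimen [([217.0, 307.0], 0.82)] [([289.0, 176.0, 324.0, 231.0], 0.94)]
holder [([218.0, 302.0], 0.55), ([217.0, 273.0], 0.5)] [([281.0, 196.0, 329.0, 238.0], 0.72)]
rack [(
[... 553 characters left out ...]
33.0, 341.0], 0.65)] [([329.0, 156.0, 362.0, 242.0], 0.85)]
coaster_orange [([214.0, 362.0], 0.44)] [([357.0, 208.0, 384.0, 222.0], 0.57)]
coaster_green [([235.0, 340.0], 0.87)] [([325.0, 232.0, 363.0, 250.0], 0.82)]
specimen [([213.0, 328.0], 0.61)] [([312.0, 170.0, 331.0, 221.0], 0.78)]
holder [([212.0, 326.0], 0.56)] [([302.0, 204.0, 330.0, 231.0], 0.6), ([357.0, 211.0, 382.0, 220.0], 0.56)]
rack [([180.0, 433.0], 0.91), ([213.0, 365.0], 0.66)] [([402.0, 154.0, 465.0, 200.0], 0.8)]
mat [([333.0, 282.0], 0.82)] [([197.0, 285.0, 364.0, 399.0], 0.65)]
resident [([175.0, 416.0], 0.65)] [([413.0, 135.0, 431.0, 184.0], 0.64)]
beaker [([211.0, 254.0], 0.8)] [([237.0, 178.0, 270.0, 218.0], 0.62)]
```

```bash
cat > h.py <<'E'
import numpy as np, cv2
def ray(p,uv):
    W=np.array(p["world_to_cam"]); R=W[:3,:3]; c=-R.T@W[:3,3]
    u,v=uv; d=R.T@np.array([(u-p["cx"])/p["fx"],-(v-p["cy"])/p["fy"],-1.]); return c,d
def onz(p,uv,z):
    c,d=ray(p,uv); return c+d*(z-c[2])/d[2]
def proj(p,X):
    W=np.array(p["world_to_cam"]); X=np.atleast_2d(X); C=X@W[:3,:3].T+W[:3,3]
    return np.c_[p["cx"]-p["fx"]*C[:,0]/C[:,2], p["cy"]+p["fy"]*C[:,1]/C[:,2]]
E
python3 - <<'E'
from plant import ctrl
from h import *
Z=dict(jar_orange=.003,jar_green=.003,coaster_orange=0,coaster_green=0,specimen=.006,holder=0,rack=0,mat=0,resident=.006,beaker=0)
for n in ["scene","side"]:
    p=ctrl.camera(n)
    for l,z in Z.items():
        for x in ctrl.mark_of(p,l)[:1]: 
            r,c=x["pixel"]; print(n,l,np.round(onz(p,(c,r),z),3)[:2],round(x["conf"],2))
    cv2.imwrite(f"pics/{n}1.png",cv2.resize(p["frame"][60:320,100:500],None,fx=2,fy=2)[:,:,::-1])
E
```

```text
scene jar_orange [ 0.568 -0.066] 0.95
scene jar_green [0.575 0.02 ] 0.98
scene coaster_orange [ 0.569 -0.065] 0.59
scene coaster_green [0.56  0.029] 0.42
scene specimen [ 0.628 -0.019] 0.71
scene holder [ 0.617 -0.023] 0.69
scene rack [ 0.477 -0.261] 0.89
scene resident [ 0.511 -0.262] 0.96
scene beaker [0.747 0.043] 0.77
side jar_orange [ 0.564 -0.055] 0.76
side jar_green [0.574 0.017] 0.85
side coaster_orange [ 0.565 -0.052] 0.55
side coaster_green [0.571 0.03 ] 0.63
side specimen [ 0.634 -0.024] 0.92
side holder [ 0.639 -0.028] 0.97
side rack [ 0.491 -0.258] 0.55
side mat [0.536 0.268] 0.68
side resident [ 0.515 -0.25 ] 0.57
side beaker [0.759 0.044] 0.93
```

View pics/scene0.png

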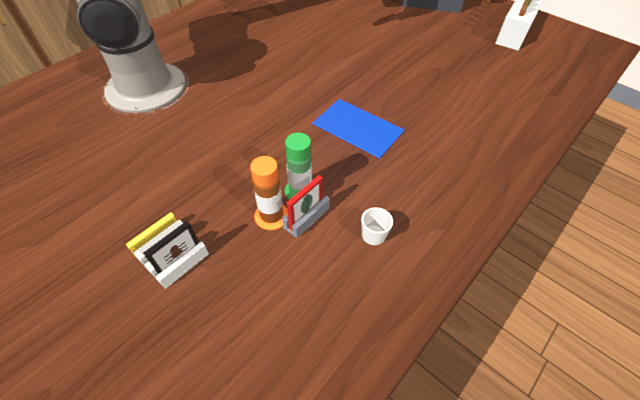

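View pics/side0.png

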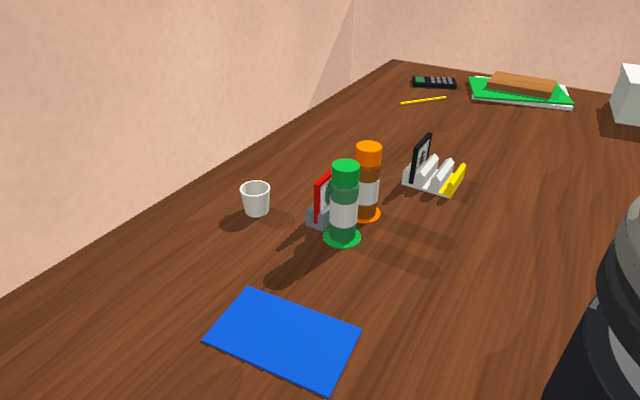

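```bash
cat > meas.py <<'E'
from plant import ctrl
from h import *
from scipy.optimize import least_squares
P=[ctrl.camera("scene"),ctrl.camera("side")]
def box(cx,cy,yaw,lx,ly,z):
    a=np.array([[-1,-1],[1,-1],[1,1],[-1,1]])/2*[lx,ly]; R=np.array([[np.cos(yaw),-np.sin(yaw)],[np.sin(yaw),np.cos(yaw)]])
    return np.c_[a@R.T+[cx,cy],np.full(4,z)]
for p in P:
    hsv=cv2.cvtColor(p["frame"],cv2.COLOR_RGB2HSV)
    def big(lo,hi):
        m=cv2.inRange(hsv,lo,hi); n,l,s,c=cv2.connectedComponentsWithStats(m); i=1+np.argmax(s[1:,4]); return (l==i).astype(np.uint8)
    m=big((105,150,80),(125,255,255)); cn=max(cv2.findContours(m,0,2)[0],key=cv2.contourArea)
    q=cv2.approxPolyDP(cn,8,True)[:,0].astype(float); W=np.array([onz(p,u,.004) for u in q])
    print("mat corners",np.round(W[:,:2],3).tolist(), "sides",np.round(np.linalg.norm(W-np.roll(W,-1,0),axis=1),3))
    m=big((25,150,100),(34,255,255)); cn=max(cv2.findContours(m,0,2)[0],key=cv2.contourArea)
    q=cv2.boxPoints(cv2.minAreaRect(cn)); print("yellow px",np.round(q).tolist())
    for l in ["jar_orange","jar_green"]:
        for x in ctrl.masks_of(p,l)[:1]:
            M=x["region"]
            # silhouette fit by mask of cylinder hull
            def f(t):
                a=np.linspace(0,2*np.pi,40); pts=np.r_[np.c_[t[0]+.024*np.cos(a),t[1]+.024*np.sin(a),0*a+.153],np.c_[t[0]+.024*np.cos(a),t[1]+.024*np.sin(a),0*a+.121]]
                uv=proj(p,pts); return uv.min(0),uv.max(0)
            b=x["bbox"]
            def r(t):
                lo,hi=f(t); return [lo[0]-b[0],hi[0]-b[2],lo[1]-b[1]]
            s=least_squares(r,[.57,-.02]); print(l,np.round(s.x,3),np.round(s.fun,1))
E
python3 meas.py
```

```text
mat corners [[0.44, 0.201], [0.634, 0.215], [0.625, 0.33], [0.43, 0.314]] sides [0.195 0.116 0.195 0.114]
yellow px [[169.0, 219.0], [173.0, 215.0], [174.0, 216.0], [170.0, 220.0]]
jar_orange [ 0.571 -0.063] [ 2.6 -2.7  0.2]
jar_green [0.57  0.015] [-0.3  0.3 -0. ]
mat corners [[0.624, 0.336], [0.428, 0.318], [0.439, 0.203], [0.634, 0.221]] sides [0.197 0.116 0.196 0.115]
yellow px [[438.0, 192.0], [459.0, 160.0], [470.0, 167.0], [449.0, 199.0]]
jar_orange [ 0.561 -0.047] [-2.6  2.5 -0.3]
jar_green [0.568 0.019] [ 1.1 -1.   0.1]
```

```bash
cat > go.py <<'E'
import sys,numpy as np
from plant import ctrl
from scipy.spatial.transform import Rotation as R
# usage: go.py x y z yawdeg  -> tool-axis increments to that pose (tool straight down)
def inc(x,y,z,yaw,s=None):
    s=s or ctrl.state(); A=np.array(s["eef_rot"]); a=np.radians(yaw)
    B=np.array([[np.cos(a),np.sin(a),0],[np.sin(a),-np.cos(a),0],[0,0,-1]])
    t=R.from_matrix(A.T@B).as_rotvec(); d=A.T@(np.array([x,y,z])-s["ee_pos"])
    return np.r_[t,d]
if __name__=="__main__":
    v=[float(i) for i in sys.argv[1:]]
    s=ctrl.state(); print("clock",round(s["clock"],2),"pos",np.round(s["ee_pos"],4),"w",round(s["gripper_width"],4))
    for i in range(0,len(v),4):
        d=inc(*v[i:i+4],s); print(" ".join(f"{q:.4f}" for q in d),"rows>=",np.ceil(max(np.linalg.norm(d[3:])/.0417,np.degrees(np.linalg.norm(d[:3]))/7.16)))
E
python3 go.py .52 -.022 .30 0
```

```text
clock 3.5 pos [0.2264 0.4737 0.2313] w 0.0854
-0.0000 -0.0001 1.1250 -0.3207 0.4787 -0.0687 rows>= 14.0
```

Request:
send_rows --increments "0 0 1.126 -0.32 0.48 -0.07 1;0 0 1.126 -0.32 0.48 -0.07 1;0 0 1.126 -0.32 0.48 -0.07 1;0 0 1.126 -0.32 0.48 -0.07 1;0 0 1.126 -0.32 0.48 -0.07 1;0 0 1.126 -0.32 0.48 -0.07 1;0 0 1.126 -0.32 0.48 -0.07 1;0 0 1.126 -0.32 0.48 -0.07 1;0 0 1.126 -0.32 0.48 -0.07 1;0 0 1.126 -0.32 0.48 -0.07 1"

```text
clock: 4.33
ee_pos: [0.4386, 0.1163, 0.282]
eef_rot: [[1.0, -0.008, 0.001], [-0.008, -1.0, 0.0], [0.001, -0.0, -1.0]]
contact_force: [-0.1, 0.8, 0.2]
gripper_width: 0.0856
```

Request:
send_rows --increments "0 0 -0.008 0.081 0.138 -0.018 1;0 0 -0.008 0.081 0.138 -0.018 1;0 0 -0.008 0.081 0.138 -0.018 1;0 0 -0.008 0.081 0.138 -0.018 1;0 0 -0.008 0.081 0.138 -0.018 1;0 0 -0.008 0.081 0.138 -0.018 1"

```text
clock: 4.83
ee_pos: [0.5193, -0.0215, 0.2991]
eef_rot: [[1.0, 0.004, -0.001], [0.004, -1.0, 0.0], [-0.001, -0.0, -1.0]]
contact_force: [-0.0, 0.8, -0.2]
gripper_width: 0.0856
```

Run:
```python
from plant import ctrl
from h import *
p=ctrl.camera("wrist"); cv2.imwrite("pics/w1.png",p["frame"][:,:,::-1]); s=ctrl.state()
print(s["ee_pos"],s["clock"],p["fx"]); W=p["world_to_cam"]; print("campos",-W[:3,:3].T@W[:3,3],"\n",W[:3,:3].round(2))
for l,z in dict(jar_orange=.003,jar_green=.003,coaster_orange=0,coaster_green=0,specimen=.006,holder=0).items():
    for x in ctrl.mark_of(p,l)[:1]: r,c=x["pixel"]; print(l,(r,c),onz(p,(c,r),z).round(3),x["conf"])
    for x in ctrl.spot_in(p,l)[:1]: print(l,np.round(x["bbox"]),x["conf"])
```

```text
[ 0.51869144 -0.02018799  0.29907553] 4.8833 277.04523702939565
campos [0.51838964 0.04944557 0.44232807] 
 [[ 1.    0.   -0.  ]
 [-0.    0.96 -0.28]
 [-0.    0.28  0.96]]
jar_orange (187.6, 349.4) [ 0.565 -0.065  0.003] 0.72
jar_orange [333. 170. 380. 239.] 0.97
jar_green (132.2, 355.8) [0.572 0.024 0.003] 0.72
jar_green [335. 118. 390. 167.] 0.58
coaster_orange (188.0, 349.1) [ 0.565 -0.066  0.   ] 0.76
coaster_orange [328. 168. 371. 200.] 0.77
coaster_green (133.5, 350.8) [0.565 0.022 0.   ] 0.81
coaster_green [330. 112. 370. 152.] 0.71
specimen (164.6, 385.0) [ 0.62  -0.026  0.006] 0.79
specimen [386. 132. 411. 208.] 0.96
holder (163.7, 386.3) [ 0.624 -0.026  0.   ] 0.65
holder [370. 130. 407. 198.] 0.9
```

View pics/w1.png

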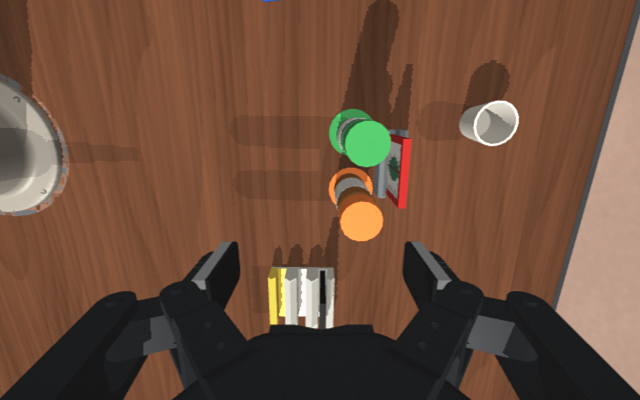

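Run:
```python
from plant import ctrl
from h import *
p=ctrl.camera("wrist"); hsv=cv2.cvtColor(p["frame"],cv2.COLOR_RGB2HSV)
u=np.array([onz(p,x,.153)[:2] for x in [(367,143),(362,221)]]); print("eye",u.round(3),np.linalg.norm(u[0]-u[1]))
for l,lo,hi,r0 in [("orange",(8,150,200),(18,255,255),(335,195,390,245)),("green",(45,120,140),(75,255,255),(340,118,395,170))]:
    m=cv2.inRange(hsv,lo,hi); k=np.zeros_like(m); k[r0[1]:r0[3],r0[0]:r0[2]]=1; m*=k
    m=cv2.morphologyEx(m,cv2.MORPH_OPEN,np.ones((5,5))); cn=max(cv2.findContours(m,0,1)[0],key=cv2.contourArea)
    e=cv2.fitEllipse(cv2.convexHull(cn)); print(l,np.round(e[0],1),np.round(e[1],1),"top",onz(p,e[0],.153).round(4))
# red frame, yellow
r=cv2.inRange(hsv,(0,190,90),(4,255,255))|cv2.inRange(hsv,(175,190,90),(180,255,255)); cn=max(cv2.findContours(r,0,1)[0],key=cv2.contourArea)
q=cv2.boxPoints(cv2.minAreaRect(cn)); print("red",q.round(1).tolist(),[onz(p,a,.096).round(3)[:2].tolist() for a in q])
r=cv2.inRange(hsv,(24,150,80),(35,255,255)); cn=max(cv2.findContours(r,0,1)[0],key=cv2.contourArea)
q=cv2.boxPoints(cv2.minAreaRect(cn)); print("yel",q.round(1).tolist(),[onz(p,a,.04).round(3)[:2].tolist() for a in q])
im=cv2.resize(p["frame"][90:340,230:430],None,fx=3,fy=3,interpolation=cv2.INTER_CUBIC)[:600]
im=p["frame"][100:340,250:430]; cv2.imwrite("pics/w2.png",cv2.resize(im,None,fx=2.5,fy=2.5,interpolation=cv2.INTER_CUBIC)[:,:,::-1])
```

```text
eye [[ 0.565  0.024]
 [ 0.564 -0.062]] 0.08621005408920371
orange [361.3 222.4] [39.2 43.2] top [ 0.5636 -0.0641  0.153 ]
green [367.5 145.1] [44.4 46.6] top [0.5659 0.0217 0.153 ]
red [[385.79998779296875, 208.10000610351562], [391.0, 136.6999969482422], [410.70001220703125, 138.10000610351562], [405.5, 209.5]] [[0.604, -0.066], [0.604, 0.026], [0.628, 0.025], [0.63, -0.068]]
yel [[267.5, 323.8999938964844], [269.29998779296875, 267.79998779296875], [280.20001220703125, 268.1000061035156], [278.3999938964844, 324.20001220703125]] [[0.427, -0.301], [0.435, -0.19], [0.452, -0.19], [0.446, -0.301]]
```

View pics/w2.png

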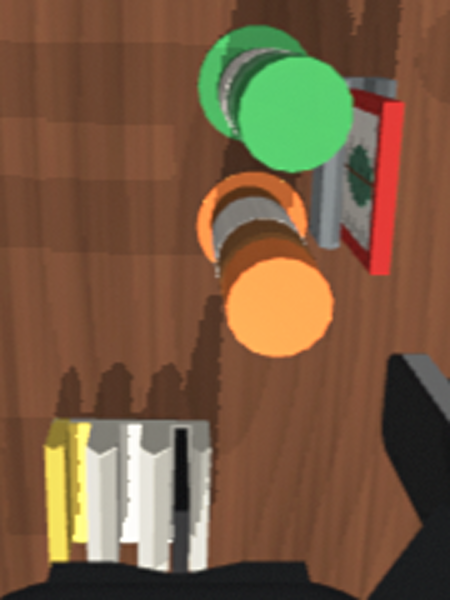

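Request:
send_rows --increments "0 0 0.004 0.02 -0.02 0.04 1;0 0 0.004 0.04 -0.04 0.08 1;0 0 0.004 0.047 -0.044 0.1 1;0 0 0.004 0.047 -0.044 0.12 1;0 0 0.004 0.047 -0.044 0.14 1;0 0 0.004 0.047 -0.044 0.16 1;0 0 0.004 0.047 -0.044 0.175 1;0 0 0.004 0.047 -0.044 0.185 1;0 0 0.004 0.047 -0.044 0.189 1;0 0 0.004 0.047 -0.044 0.189 1"

```text
clock: 6.37
ee_pos: [0.5652, 0.0245, 0.1099]
eef_rot: [[1.0, 0.003, -0.001], [0.003, -1.0, 0.0], [-0.001, -0.0, -1.0]]
contact_force: [0.4, 0.6, 0.7]
gripper_width: 0.0855
```

Request:
send_rows --increments "0 0 0 0 0 0 0.3;0 0 0 0 0 0 0.3;0 0 0 0 0 0 0.3;0 0 0 0 0 0 0.3;0 0 0 0 0 0 0.3;0 0 0 0 0 0 0.3;0 0 0 0 0 0 0.3" --grip_force 50

```text
clock: 6.95
ee_pos: [0.5667, 0.0245, 0.1118]
eef_rot: [[1.0, 0.003, 0.003], [0.003, -1.0, -0.0], [0.003, 0.0, -1.0]]
contact_force: [1.6, 0.1, 5.9]
gripper_width: 0.0461
```

Request:
send_rows --increments "0 0 0 0 0 -0.003 0.3;0 0 0 0 0 -0.01 0.3;0 0 0 0 0 -0.02 0.3;0 0 0 0 0 -0.035 0.3;0 0 0 0 0 -0.05 0.3;0 0 0 0 0 -0.05 0.3"

```text
clock: 7.45
ee_pos: [0.567, 0.0244, 0.1638]
eef_rot: [[1.0, 0.003, 0.005], [0.003, -1.0, -0.0], [0.005, 0.0, -1.0]]
contact_force: [0.4, -0.4, -2.8]
gripper_width: 0.0462
```

Run:
```python
from plant import ctrl
from h import *
s=ctrl.state();print(s["gripper_width"],s["contact_force"],s["wrist_torque"],s["ee_pos"])
a=ctrl.camera("scene"); b=ctrl.camera("wrist")
A=cv2.resize(a["frame"][100:260,200:400],(500,400)); B=b["frame"][:400,200:500]
cv2.imwrite("pics/c3.png",np.hstack([A,B])[:,:,::-1])
```

```text
0.04622699855908079 [ 0.3929432  -0.39200038 -2.84977311] [-0.01816389 -0.07058139 -0.02540251] [0.56700388 0.02444657 0.16383951]
```

View pics/c3.png

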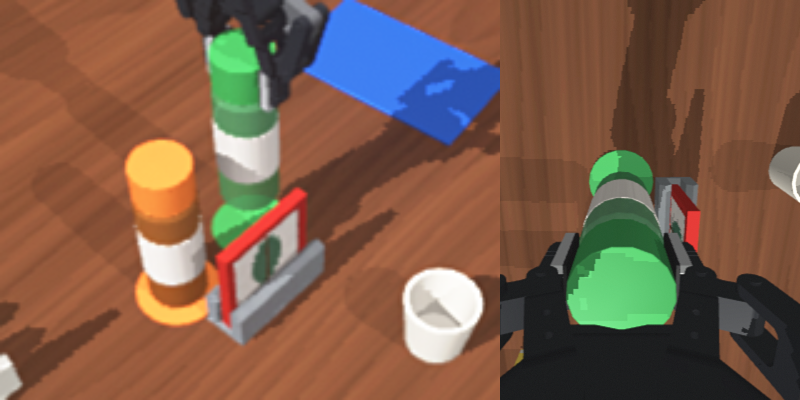

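Request:
send_rows --increments "0 0 0 0 -0.015 0 0.3;0 0 0 0.005 -0.04 0 0.3;0 0 0 0.01 -0.07 0 0.3;0 0 0 0.01 -0.1 0 0.3;0 0 0 0.015 -0.135 0 0.3;0 0 0 0.015 -0.17 0 0.3;0 0 0 0.015 -0.205 0 0.3;0 0 0 0.015 -0.23 0 0.3;0 0 0 0.015 -0.243 0 0.3;0 0 0 0.015 -0.248 0 0.3"

```text
clock: 8.38
ee_pos: [0.5787, 0.2746, 0.1589]
eef_rot: [[1.0, 0.006, -0.002], [0.006, -1.0, -0.0], [-0.002, 0.0, -1.0]]
contact_force: [-0.3, 0.1, -2.7]
gripper_width: 0.046
```

Request:
send_rows --increments "0 0 0 0 0 0 0.3;0 0 0 0 0 0.01 0.3;0 0 0 0 0 0.025 0.3;0 0 0 0 0 0.037 0.3;0 0 0 0 0 0.043 0.3;0 0 0 0 0 0.047 0.3;0 0 0 0 0 0.049 0.3;0 0 0 0 0 0.049 0.3"

```text
clock: 9.05
ee_pos: [0.5797, 0.2712, 0.1129]
eef_rot: [[1.0, 0.002, -0.0], [0.002, -1.0, -0.001], [-0.0, 0.001, -1.0]]
contact_force: [-5.2, -2.2, 4.7]
gripper_width: 0.0461
```

Request:
send_rows --increments "0 0 0 0 0 0 0.6;0 0 0 0 0 0 1;0 0 0 0 0 0 1;0 0 0 0 0 0 1;0 0 0 0 0 0 1;0 0 0 0 0 0 1"

```text
clock: 9.55
ee_pos: [0.5799, 0.2726, 0.1115]
eef_rot: [[1.0, 0.003, 0.0], [0.003, -1.0, 0.0], [0.0, -0.0, -1.0]]
contact_force: [-0.9, -0.5, 1.1]
gripper_width: 0.0853
```

Request:
send_rows --increments "0 0 0 0 0 -0.015 1;0 0 0 0 0 -0.04 1;0 0 0 0 0 -0.065 1;0 0 0 0 0 -0.08 1;0 0 0 0 0 -0.09 1;0 0 0 -0.01 0.04 -0.09 1;0 0 0 -0.01 0.08 -0.09 1;0 0 0 -0.01 0.12 -0.09 1;0 0 0 -0.015 0.15 -0.09 1;0 0 0 -0.015 0.15 -0.09 1"

```text
clock: 10.38
ee_pos: [0.5645, 0.1174, 0.201]
eef_rot: [[1.0, -0.002, -0.002], [-0.002, -1.0, -0.002], [-0.002, 0.002, -1.0]]
contact_force: [0.3, -0.2, -0.4]
gripper_width: 0.0853
```

```bash
cat > caps.py <<'E'
from plant import ctrl
from h import *
def caps(p,z,save=None):
    hsv=cv2.cvtColor(p["frame"],cv2.COLOR_RGB2HSV); out={}
    for l,lo,hi in [("orange",(8,150,200),(18,255,255)),("green",(45,120,140),(75,255,255))]:
        m=cv2.morphologyEx(cv2.inRange(hsv,lo,hi),cv2.MORPH_OPEN,np.ones((5,5)))
        cs=cv2.findContours(m,0,1)[0]
        if cs:
            cn=max(cs,key=cv2.contourArea); 
            if len(cn)>5: e=cv2.fitEllipse(cv2.convexHull(cn)); out[l]=(np.round(e[0],1),np.round(e[1],1),onz(p,e[0],z).round(4)[:2])
    return out
E
python3 - <<'E'
from caps import *
p=ctrl.camera("wrist"); s=ctrl.state(); print(s["ee_pos"],s["clock"]); print(caps(p,.154))
cv2.imwrite("pics/w4.png",p["frame"][:,:,::-1])
E
```

```text
[0.56487155 0.11984286 0.20117422] 10.4333
{'orange': (array([343.3, 299.4]), array([ 9.4, 23.1]), array([0.5815, 0.0458])), 'green': (array([321.5, 239.6]), array([44.4, 50.3]), array([0.564 , 0.0983]))}
```

View pics/w4.png

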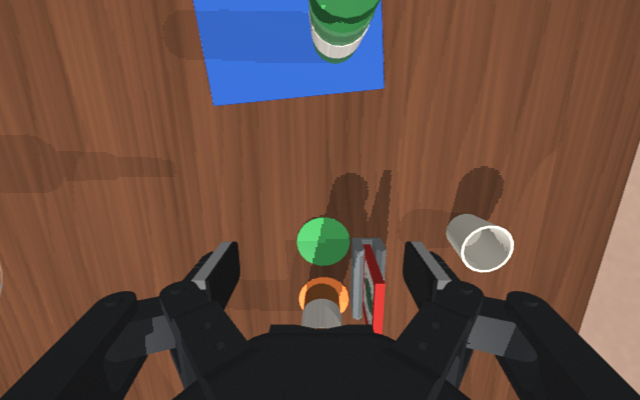

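Request:
send_rows --increments "0 0 0 0 0.04 0 1;0 0 0 0 0.08 0 1;0 0 0 0 0.12 0 1;0 0 0 0 0.16 0 1;0 0 0 0 0.185 0 1;0 0 0 0 0.185 0.03 1;0 0 0 0 0.185 0.06 1;0 0 0 0 0.185 0.08 1;0 0 0 0 0.185 0.091 1;0 0 0 0 0.185 0.091 1"

```text
clock: 11.27
ee_pos: [0.5645, -0.0612, 0.1077]
eef_rot: [[1.0, 0.004, -0.005], [0.004, -1.0, 0.002], [-0.005, -0.002, -1.0]]
contact_force: [0.7, -0.3, 0.3]
gripper_width: 0.0854
```

Request:
send_rows --increments "0 0 0 0 0 0 0.3;0 0 0 0 0 0 0.3;0 0 0 0 0 0 0.3;0 0 0 0 0 0 0.3;0 0 0 0 0 0 0.3;0 0 0 0 0 0 0.3;0 0 0 0 0 0 0.3" --grip_force 50

```text
clock: 11.85
ee_pos: [0.5663, -0.0624, 0.1124]
eef_rot: [[1.0, 0.003, 0.002], [0.003, -1.0, -0.0], [0.002, 0.001, -1.0]]
contact_force: [-2.1, 0.9, 6.1]
gripper_width: 0.0465
```

Request:
send_rows --increments "0 0 0 0 0 -0.003 0.3;0 0 0 0 0 -0.01 0.3;0 0 0 0 0 -0.02 0.3;0 0 0 0 0 -0.035 0.3;0 0 0 0 0 -0.05 0.3;0 0 0 0 0 -0.05 0.3"

```text
clock: 12.35
ee_pos: [0.5676, -0.0628, 0.1643]
eef_rot: [[1.0, 0.003, 0.006], [0.003, -1.0, -0.001], [0.006, 0.001, -1.0]]
contact_force: [0.8, 0.4, -2.8]
gripper_width: 0.0461
```

Request:
send_rows --increments "0 0 0 -0.005 -0.015 0 0.3;0 0 0 -0.015 -0.045 0 0.3;0 0 0 -0.025 -0.08 0 0.3;0 0 0 -0.035 -0.12 0 0.3;0 0 0 -0.045 -0.16 0 0.3;0 0 0 -0.055 -0.2 0 0.3;0 0 0 -0.065 -0.24 0 0.3;0 0 0 -0.075 -0.28 0 0.3;0 0 0 -0.082 -0.31 0 0.3;0 0 0 -0.085 -0.325 0 0.3"

```text
clock: 13.18
ee_pos: [0.4772, 0.2663, 0.1599]
eef_rot: [[1.0, 0.006, -0.002], [0.006, -1.0, 0.001], [-0.002, -0.001, -1.0]]
contact_force: [-0.5, -1.6, -2.8]
gripper_width: 0.0457
```

Request:
send_rows --increments "0 0 0 0 0 0 0.3;0 0 0 0 0 0.01 0.3;0 0 0 0 0 0.025 0.3;0 0 0 0 0 0.037 0.3;0 0 0 0 0 0.043 0.3;0 0 0 0 0 0.047 0.3;0 0 0 0 0 0.049 0.3;0 0 0 0 0 0.049 0.3"

```text
clock: 13.85
ee_pos: [0.479, 0.2614, 0.1136]
eef_rot: [[1.0, 0.002, -0.001], [0.002, -1.0, -0.0], [-0.001, 0.0, -1.0]]
contact_force: [-8.9, -2.7, 16.0]
gripper_width: 0.0461
```

Request:
send_rows --increments "0 0 0 0 0 -0.002 0.3;0 0 0 0 0 -0.002 0.6;0 0 0 0 0 -0.002 1;0 0 0 0 0 -0.002 1;0 0 0 0 0 -0.002 1;0 0 0 0 0 -0.002 1;0 0 0 0 0 -0.002 1"

```text
clock: 14.43
ee_pos: [0.4799, 0.2623, 0.1134]
eef_rot: [[1.0, 0.003, 0.0], [0.003, -1.0, 0.0], [0.0, -0.0, -1.0]]
contact_force: [-0.5, -0.6, -0.1]
gripper_width: 0.0853
```

Request:
send_rows --increments "0 0 0 0 0 -0.015 1;0 0 0 0 0 -0.04 1;0 0 0 0 0 -0.065 1;0 0 0 0 0 -0.09 1;0 0 0 0.005 0.03 -0.11 1;0 0 0 0.015 0.07 -0.12 1;0 0 0 0.035 0.11 -0.13 1;0 0 0 0.055 0.15 -0.14 1;0 0 0 0.075 0.17 -0.15 1;0 0 0 0.08 0.18 -0.15 1"

```text
clock: 15.27
ee_pos: [0.5638, 0.0784, 0.2656]
eef_rot: [[1.0, -0.001, 0.006], [-0.001, -1.0, -0.001], [0.006, 0.001, -1.0]]
contact_force: [-1.2, 0.3, 0.2]
gripper_width: 0.0856
```

```bash
python3 go.py .60 -.05 .27 0
python3 - <<'E'
from caps import *
p=ctrl.camera("wrist"); print(caps(p,.003)); cv2.imwrite("pics/w5.png",p["frame"][:,:,::-1])
E
```

```text
clock 15.27 pos [0.5638 0.0784 0.2656] w 0.0856
0.0014 -0.0056 -0.0007 0.0363 0.1283 -0.0040 rows>= 4.0
{'orange': (array([322.3, 252.6]), array([39.5, 44.2]), array([ 0.5665, -0.0658])), 'green': (array([322. , 199.4]), array([43.7, 45.7]), array([0.566 , 0.0246]))}
```

View pics/w5.png

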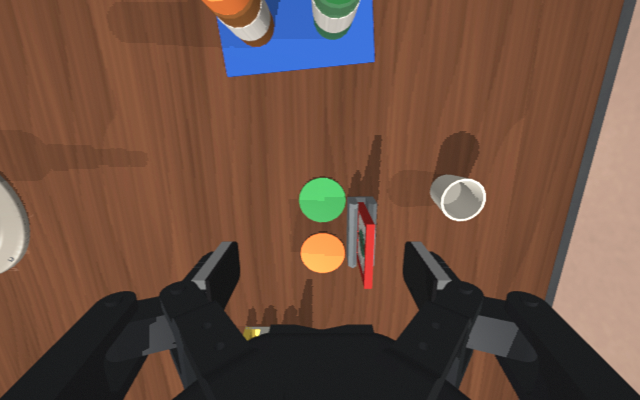

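Request:
send_rows --increments "0 0 0 -0.02 0.04 -0.01 1;0 0 0 -0.03 0.075 -0.02 1;0 0 0 -0.05 0.11 -0.03 1;0 0 0 -0.065 0.145 -0.035 1;0 0 0 -0.08 0.18 -0.035 1;0 0 0 -0.09 0.215 -0.035 1;0 0 0 -0.094 0.228 -0.035 1;0 0 0 -0.094 0.228 -0.035 1;0 0 0 -0.094 0.228 -0.035 1"

```text
clock: 16.07
ee_pos: [0.4667, -0.1453, 0.2981]
eef_rot: [[1.0, 0.002, -0.0], [0.002, -1.0, 0.001], [-0.0, -0.001, -1.0]]
contact_force: [-0.3, 0.4, -0.1]
gripper_width: 0.0851
```

Run:
```python
from caps import *
p=ctrl.camera("wrist"); s=ctrl.state(); print(s["ee_pos"],s["clock"])
for l,z in dict(rack=0,resident=.006,specimen=.006,holder=0).items():
    for x in ctrl.mark_of(p,l)[:1]: r,c=x["pixel"]; print(l,(r,c),onz(p,(c,r),z).round(3),x["conf"])
    for x in ctrl.spot_in(p,l)[:1]: print(l,np.round(x["bbox"]),x["conf"])
np.savez("w6.npz",**{k:v for k,v in p.items()})
cv2.imwrite("pics/w6.png",cv2.resize(p["frame"][100:300,220:440],None,fx=3,fy=3,interpolation=cv2.INTER_CUBIC)[:,:,::-1])
```

```text
[ 0.46699105 -0.14470243  0.29815031] 16.1167
rack (225.7, 330.2) [ 0.482 -0.256  0.   ] 0.81
rack [295. 199. 370. 269.] 0.9
resident (229.3, 352.5) [ 0.519 -0.26   0.006] 0.92
resident [350. 208. 364. 285.] 0.75
specimen (74.3, 429.6) [ 0.623 -0.017  0.006] 0.71
specimen [426.  24. 472. 110.] 0.86
holder (80.1, 426.2) [ 0.621 -0.024  0.   ] 0.87
holder [412.  34. 445. 110.] 0.62
```

View pics/w6.png

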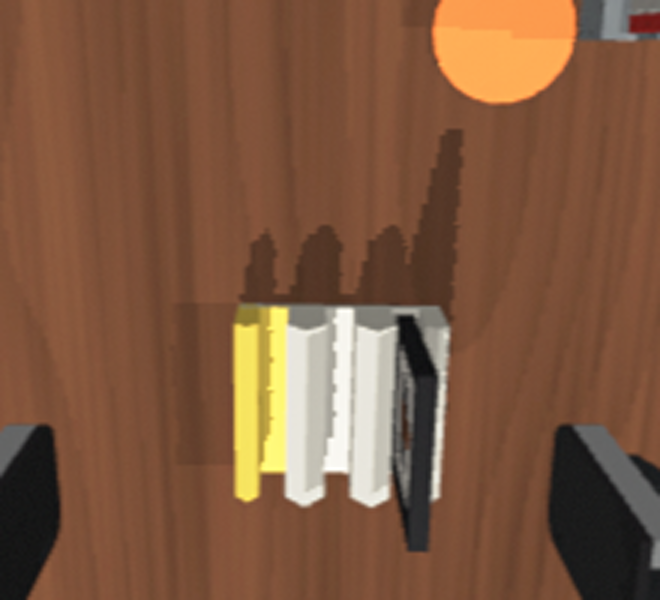

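```bash
python3 - <<'E'
import numpy as np
from h import *
from scipy.optimize import least_squares
p=dict(np.load("w6.npz"))
L=np.array([[-55.5,50,40],[-55.5,-50,40],[-18,50,45],[-18,-50,45],[18,50,45],[18,-50,45],[-55.5,50,0],[55.5,50,0]])/1e3
U=np.array([[234,324],[236,497],[307,332],[303,507],[377,330],[370,507],[237,305],[442,307]])/3+[220-.33,100-.33]
def w(t):
    c,s=np.cos(t[2]),np.sin(t[2]); return np.c_[t[0]+c*L[:,0]-s*L[:,1],t[1]+s*L[:,0]+c*L[:,1],L[:,2]]
r=least_squares(lambda t:(proj(p,w(t))-U).ravel(),[.48,-.257,0]); t=r.x
print(t[:2].round(4),np.degrees(t[2]).round(2)); print(r.fun.reshape(-1,2).round(1).tolist())
c,s=np.cos(t[2]),np.sin(t[2]); print("slot",t[0]-.036*c,t[1]-.036*s)
# holder/plate: red top edge
E
python3 go.py .624 -.0205 .20 0
```

```text
[ 0.4847 -0.2622] -0.98
[[-0.1, 0.5], [-0.5, 1.0], [0.1, -0.6], [0.2, -0.3], [0.5, 0.5], [0.1, 0.1], [0.8, -0.9], [-1.0, -0.3]]
slot 0.4487323679531052 -0.261576551864359
clock 16.52 pos [ 0.4672 -0.1452  0.2984] w 0.0852
-0.0001 0.0000 0.0040 0.1573 -0.1241 0.0985 rows>= 6.0
```

Request:
send_rows --increments "0 0 0.004 0.03 -0.025 0.015 1;0 0 0.004 0.06 -0.047 0.03 1;0 0 0.004 0.09 -0.07 0.05 1;0 0 0.004 0.12 -0.094 0.07 1;0 0 0.004 0.145 -0.114 0.09 1;0 0 0.004 0.157 -0.124 0.1 1;0 0 0.004 0.157 -0.124 0.11 1;0 0 0.004 0.157 -0.124 0.13 1;0 0 0.004 0.157 -0.124 0.13 1"

```text
clock: 17.27
ee_pos: [0.6214, -0.0211, 0.1647]
eef_rot: [[1.0, -0.001, -0.007], [-0.001, -1.0, 0.001], [-0.007, -0.001, -1.0]]
contact_force: [0.0, -0.0, -0.3]
gripper_width: 0.0854
```

```bash
python3 go.py .624 -.0205 .056 0
python3 - <<'E'
from caps import *
p=ctrl.camera("wrist"); cv2.imwrite("pics/w7.png",p["frame"][100:,150:500][:,:,::-1])
print(proj(p,[[.624,.0245,.096],[.624,-.0655,.096],[.624,-.0205,.096]]).round(1)-[150,100])
E
```

```text
clock 17.27 pos [ 0.6214 -0.0211  0.1647] w 0.0854
-0.0008 0.0068 -0.0006 0.0033 -0.0005 0.1087 rows>= 3.0
[[176.   49.6]
 [175.5 156.1]
 [175.7 105.9]]
```

View pics/w7.png

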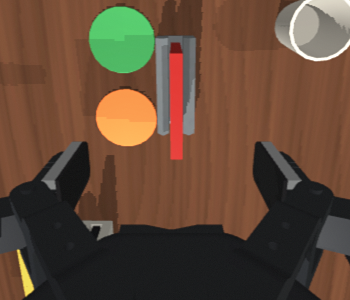

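Request:
send_rows --increments "0 0 0 0.001 0.001 0.02 1;0 0 0 0.001 0.001 0.05 1;0 0 0 0.001 0.001 0.08 1;0 0 0 0.001 0.001 0.1 1;0 0 0 0.001 0.001 0.108 1;0 0 0 0.001 0.001 0.108 1;0 0 0 0.001 0.001 0.108 0.5;0 0 0 0.001 0.001 0.108 0.3;0 0 0 0.001 0.001 0.108 0.2" --grip_force 40

```text
clock: 18.07
ee_pos: [0.6258, -0.0225, 0.0626]
eef_rot: [[1.0, -0.001, 0.004], [-0.001, -1.0, -0.0], [0.004, 0.0, -1.0]]
contact_force: [-0.1, 0.0, 0.4]
gripper_width: 0.0515
```

Request:
send_rows --increments "0 0 0 0 0 0 0.1;0 0 0 0 0 0 0.05;0 0 0 0 0 0 0;0 0 0 0 0 0 0;0 0 0 0 0 0 0;0 0 0 0 0 0 0;0 0 0 0 0 0 0;0 0 0 0 0 0 0"

```text
clock: 18.73
ee_pos: [0.625, -0.0223, 0.0611]
eef_rot: [[1.0, -0.001, 0.001], [-0.001, -1.0, -0.0], [0.001, 0.0, -1.0]]
contact_force: [-0.1, 0.6, 4.9]
gripper_width: 0.0095
```

Request:
send_rows --increments "0 0 0 0 0 -0.005 0;0 0 0 0 0 -0.015 0;0 0 0 0 0 -0.03 0;0 0 0 0 0 -0.05 0;0 0 0 0 0 -0.07 0;0 0 0 0 0 -0.09 0;0 0 0 -0.01 0.015 -0.1 0;0 0 0.005 -0.025 0.035 -0.1 0;0 0 0.01 -0.045 0.06 -0.1 0;0 0 0.017 -0.065 0.088 -0.1 0"

```text
clock: 19.57
ee_pos: [0.5588, -0.1102, 0.1611]
eef_rot: [[1.0, -0.016, 0.0], [-0.016, -1.0, 0.0], [0.0, -0.0, -1.0]]
contact_force: [0.9, -0.9, -0.4]
gripper_width: 0.0096
```

```bash
python3 go.py .449 -.262 .161 -1
```

```text
clock 19.57 pos [ 0.5588 -0.1102  0.1611] w 0.0096
-0.0001 -0.0004 0.0010 -0.1073 0.1536 0.0000 rows>= 5.0
```

Request:
send_rows --increments "0 0 0 -0.02 0.03 0 0;0 0 0 -0.04 0.06 0 0;0 0 0 -0.06 0.087 0 0;0 0 0 -0.08 0.115 0 0;0 0 0 -0.095 0.137 0 0;0 0 0 -0.104 0.15 0 0;0 0 0 -0.107 0.154 0 0;0 0 0 -0.107 0.154 0 0;0 0 0 -0.107 0.154 0 0"

```text
clock: 20.32
ee_pos: [0.4501, -0.2618, 0.1607]
eef_rot: [[1.0, -0.018, 0.0], [-0.018, -1.0, 0.0], [0.0, -0.0, -1.0]]
contact_force: [0.1, -0.6, -1.2]
gripper_width: 0.0094
```

```bash
python3 go.py .4487 -.262 .061 -1
python3 - <<'E'
from caps import *
from scipy.optimize import least_squares
T=[.4847,-.2622,np.radians(-.98)]; c,s=np.cos(T[2]),np.sin(T[2])
w=lambda X:np.array([[T[0]+c*x-s*y,T[1]+s*x+c*y,z] for x,y,z in np.array(X)/1e3])
ims=[]
for n,cr in (("wrist",(180,320,240,400)),("side",(110,210,380,490)),("scene",(190,300,110,230))):
    p=ctrl.camera(n); f=p["frame"][:,:,::-1].copy()
    if n!="wrist":
        for P in w([[-36,45,96],[-36,-45,96],[-36,45,6],[-36,-45,6],[-55.5,50,40],[-55.5,-50,40],[-18,50,45],[-18,-50,45]]):
            u=proj(p,P)[0]; cv2.circle(f,tuple(int(v*8) for v in u),8,(255,0,255),-1,cv2.LINE_AA,3)
    k=f[cr[0]:cr[1],cr[2]:cr[3]]; ims.append(cv2.resize(k,(int(k.shape[1]*400/k.shape[0]),400),interpolation=cv2.INTER_CUBIC))
o=np.hstack(ims); print(o.shape); cv2.imwrite("pics/c8.png",cv2.resize(o,(800,int(o.shape[0]*800/o.shape[1]))))
E
```

```text
clock 20.32 pos [ 0.4501 -0.2618  0.1607] w 0.0094
-0.0004 -0.0003 -0.0008 -0.0014 0.0003 0.0997 rows>= 3.0
(400, 1333, 3)
```

View pics/c8.png

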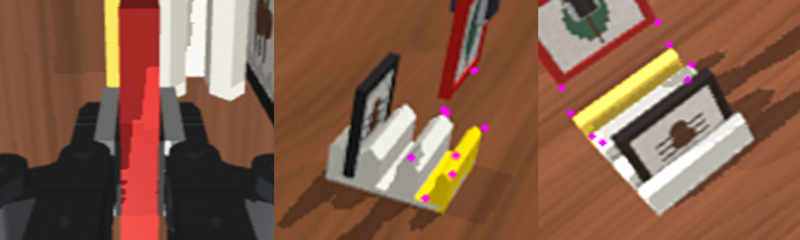

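Request:
send_rows --increments "0 0 0 -0.0013 0 0.015 0;0 0 0 -0.0013 0 0.03 0;0 0 0 -0.0013 0 0.042 0;0 0 0 -0.0013 0 0.052 0;0 0 0 -0.0013 0 0.06 0;0 0 0 -0.0013 0 0.067 0;0 0 0 -0.0013 0 0.073 0;0 0 0 -0.0013 0 0.073 0"

```text
clock: 21.13
ee_pos: [0.4482, -0.2617, 0.0864]
eef_rot: [[1.0, -0.018, -0.001], [-0.018, -1.0, 0.001], [-0.001, -0.001, -1.0]]
contact_force: [-0.2, -0.1, -0.9]
gripper_width: 0.0093
```

Request:
send_rows --increments "0 0 0 0 0 0.006 0;0 0 0 0 0 0.012 0;0 0 0 0 0 0.017 0;0 0 0 0 0 0.021 0;0 0 0 0 0 0.024 0;0 0 0 0 0 0.025 0;0 0 0 0 0 0.025 0"

```text
clock: 21.72
ee_pos: [0.4484, -0.2622, 0.0622]
eef_rot: [[1.0, -0.018, -0.0], [-0.018, -1.0, 0.0], [-0.0, -0.0, -1.0]]
contact_force: [-0.3, 0.2, -1.6]
gripper_width: 0.0095
```

Request:
send_rows --increments "0 0 0 0 0 0.001 0;0 0 0 0 0 0.002 0;0 0 0 0 0 0.0025 0;0 0 0 0 0 0.0025 0"

```text
clock: 22.05
ee_pos: [0.4488, -0.2624, 0.061]
eef_rot: [[1.0, -0.018, 0.001], [-0.018, -1.0, -0.001], [0.001, 0.001, -1.0]]
contact_force: [-1.4, 1.3, 7.5]
gripper_width: 0.0095
```

Seated. Release partly (stay clear of the resident), then rise.

Request:
send_rows --increments "0 0 0 0 0 0 0.2;0 0 0 0 0 0 0.35;0 0 0 0 0 0 0.4;0 0 0 0 0 0 0.4;0 0 0 0 0 -0.01 0.4;0 0 0 0 0 -0.03 0.4;0 0 0 0 0 -0.06 0.4;0 0 0 0 0 -0.1 0.4;0 0 0 0 -0.03 -0.13 0.6;0 0 0 0 -0.06 -0.16 1"

```text
clock: 22.88
ee_pos: [0.4495, -0.2036, 0.2213]
eef_rot: [[1.0, -0.021, 0.001], [-0.021, -1.0, -0.001], [0.001, 0.001, -1.0]]
contact_force: [0.3, -0.3, -0.3]
gripper_width: 0.0572
```

```bash
python3 go.py .5797 .12 .215 0
python3 - <<'E'
from caps import *
T=[.4847,-.2622,np.radians(-.98)]; c,s=np.cos(T[2]),np.sin(T[2])
w=lambda X:np.array([[T[0]+c*x-s*y,T[1]+s*x+c*y,z] for x,y,z in np.array(X)/1e3])
ims=[]
for n,cr in (("wrist",(130,330,200,420)),("side",(110,210,380,490)),("scene",(190,300,110,230))):
    p=ctrl.camera(n); f=p["frame"][:,:,::-1].copy()
    for P in w([[-36,45,96],[-36,-45,96]]):
            u=proj(p,P)[0]; cv2.circle(f,tuple(int(v*8) for v in u),8,(255,0,255),-1,cv2.LINE_AA,3)
    k=f[cr[0]:cr[1],cr[2]:cr[3]]; ims.append(cv2.resize(k,(int(k.shape[1]*400/k.shape[0]),400),interpolation=cv2.INTER_CUBIC))
o=np.hstack(ims); cv2.imwrite("pics/c9.png",cv2.resize(o,(800,int(o.shape[0]*800/o.shape[1]))))
E
```

```text
clock 22.88 pos [ 0.4495 -0.2036  0.2213] w 0.0572
0.0009 -0.0015 -0.0206 0.1235 -0.3262 0.0062 rows>= 9.0
```

View pics/c9.png

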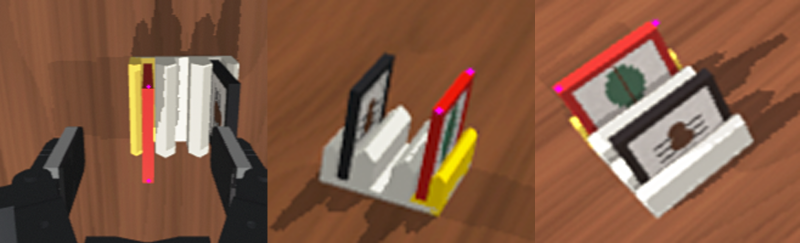

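Request:
send_rows --increments "0 0 -0.02 0.01 -0.04 0 1;0 0 -0.02 0.03 -0.08 0 1;0 0 -0.02 0.045 -0.117 0 1;0 0 -0.02 0.06 -0.155 0 1;0 0 -0.02 0.075 -0.193 0 1;0 0 -0.02 0.09 -0.23 0 1;0 0 -0.02 0.105 -0.268 0 1;0 0 -0.02 0.115 -0.305 0 1;0 0 -0.02 0.12 -0.34 0 1;0 0 -0.02 0.12 -0.355 0 1"

```text
clock: 23.87
ee_pos: [0.5762, 0.153, 0.2174]
eef_rot: [[1.0, 0.004, -0.002], [0.004, -1.0, 0.001], [-0.002, -0.001, -1.0]]
contact_force: [-0.4, -1.0, -0.0]
gripper_width: 0.0855
```

```bash
python3 go.py .58 .2725 .215 0 .58 .2725 .112 0
python3 - <<'E'
from caps import *
p=ctrl.camera("wrist"); print(caps(p,.154)); cv2.imwrite("pics/w10.png",p["frame"][:,:,::-1])
E
```

```text
clock 23.87 pos [0.5762 0.153  0.2174] w 0.0855
-0.0009 0.0018 0.0044 0.0043 -0.1195 0.0025 rows>= 3.0
-0.0009 0.0018 0.0044 0.0045 -0.1194 0.1055 rows>= 4.0
{'orange': (array([182.9,  60.9]), array([66.8, 88.5]), array([0.4808, 0.2589])), 'green': (array([327.5,  46.2]), array([69. , 78.5]), array([0.5793, 0.2683]))}
```

View pics/w10.png

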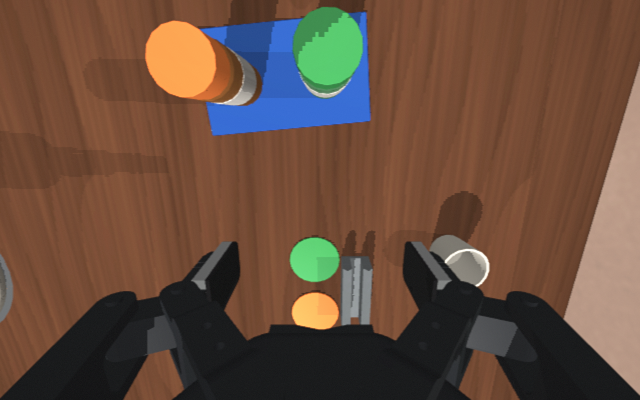

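Request:
send_rows --increments "0 0 0.004 0.004 -0.035 0 1;0 0 0.004 0.004 -0.07 0 1;0 0 0.004 0.004 -0.105 0 1;0 0 0.004 0.004 -0.119 0 1;0 0 0.004 0.004 -0.119 0.02 1;0 0 0.004 0.004 -0.119 0.05 1;0 0 0.004 0.004 -0.119 0.08 1;0 0 0.004 0.004 -0.119 0.1 1;0 0 0.004 0.004 -0.119 0.106 1;0 0 0.004 0.004 -0.119 0.106 1"

```text
clock: 24.75
ee_pos: [0.5788, 0.267, 0.1105]
eef_rot: [[1.0, -0.003, -0.005], [-0.003, -1.0, -0.002], [-0.005, 0.002, -1.0]]
contact_force: [0.5, 0.0, 0.7]
gripper_width: 0.0853
```

Request:
send_rows --increments "0 0 0 0 0 0 0.3;0 0 0 0 0 0 0.3;0 0 0 0 0 0 0.3;0 0 0 0 0 0 0.3;0 0 0 0 0 0 0.3;0 0 0 0 0 0 0.3;0 0 0 0 0 0 0.3" --grip_force 50

```text
clock: 25.33
ee_pos: [0.5803, 0.2687, 0.1149]
eef_rot: [[1.0, -0.002, 0.003], [-0.002, -1.0, 0.001], [0.003, -0.001, -1.0]]
contact_force: [-1.6, -0.6, 6.0]
gripper_width: 0.0458
```

Request:
send_rows --increments "0 0 0 0 0 -0.003 0.3;0 0 0 0 0 -0.01 0.3;0 0 0 0 0 -0.02 0.3;0 0 0 0 0 -0.035 0.3;0 0 0 0 0 -0.045 0.3;0 0 0 0 0 -0.05 0.3;0 0 0 0 0 -0.05 0.3"

```text
clock: 25.92
ee_pos: [0.5805, 0.2688, 0.1648]
eef_rot: [[1.0, -0.002, 0.003], [-0.002, -1.0, 0.001], [0.003, -0.001, -1.0]]
contact_force: [0.4, -0.5, -2.9]
gripper_width: 0.0462
```

```bash
python3 go.py .566 .0245 .165 0
```

```text
clock 25.92 pos [0.5805 0.2688 0.1648] w 0.0462
-0.0011 -0.0030 -0.0019 -0.0140 0.2443 -0.0005 rows>= 6.0
```

Request:
send_rows --increments "0 0 0 0 0.015 0 0.3;0 0 0 -0.005 0.04 0 0.3;0 0 0 -0.01 0.07 0 0.3;0 0 0 -0.01 0.1 0 0.3;0 0 0 -0.014 0.135 0 0.3;0 0 0 -0.014 0.17 0 0.3;0 0 0 -0.014 0.205 0 0.3;0 0 0 -0.014 0.23 0 0.3;0 0 0 -0.014 0.243 0 0.3;0 0 0 -0.014 0.2465 0 0.3"

```text
clock: 26.75
ee_pos: [0.5647, 0.0193, 0.1623]
eef_rot: [[1.0, -0.005, -0.001], [-0.005, -1.0, -0.0], [-0.001, 0.0, -1.0]]
contact_force: [-0.8, 0.5, -4.0]
gripper_width: 0.0458
```

Request:
send_rows --increments "0 0 0 0 0 0 0.3;0 0 0 0 0 0.01 0.3;0 0 0 0 0 0.025 0.3;0 0 0 0 0 0.033 0.3;0 0 0 0 0 0.038 0.3;0 0 0 0 0 0.04 0.3;0 0 0 0 0 0.04 0.3;0 0 0 0 0 0.04 0.3"

```text
clock: 27.42
ee_pos: [0.5655, 0.0224, 0.1232]
eef_rot: [[1.0, -0.001, 0.001], [-0.001, -1.0, 0.0], [0.001, -0.0, -1.0]]
contact_force: [-0.5, -0.7, -4.0]
gripper_width: 0.0458
```

Run:
```python
from caps import *
ims=[]; s=ctrl.state(); print(s["ee_pos"],s["contact_force"])
for n,cr in (("wrist",(180,330,240,400)),("side",(130,260,290,420)),("scene",(120,240,220,340))):
    p=ctrl.camera(n); f=p["frame"][:,:,::-1].copy()
    k=f[cr[0]:cr[1],cr[2]:cr[3]]; ims.append(cv2.resize(k,(int(k.shape[1]*400/k.shape[0]),400),interpolation=cv2.INTER_CUBIC))
o=np.hstack(ims); cv2.imwrite("pics/c11.png",cv2.resize(o,(800,int(o.shape[0]*800/o.shape[1]))))
```

```text
[0.56549438 0.02235286 0.12318495] [-0.49783931 -0.66019703 -3.97086825]
```

View pics/c11.png

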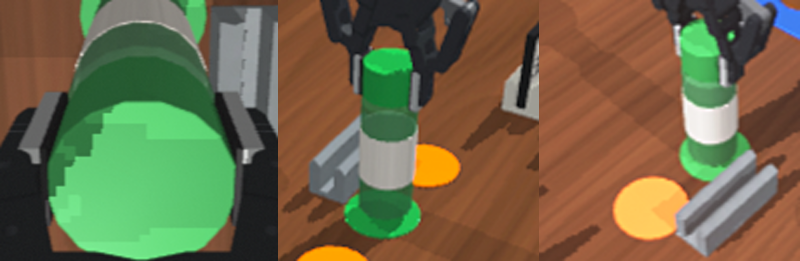

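Request:
send_rows --increments "0 0 0 0 0 0.004 0.3;0 0 0 0 0 0.007 0.3;0 0 0 0 0 0.009 0.3;0 0 0 0 0 0.01 0.3;0 0 0 0 0 0.01 0.3"

```text
clock: 27.98
ee_pos: [0.5651, 0.0219, 0.1139]
eef_rot: [[1.0, -0.002, 0.0], [-0.002, -1.0, -0.0], [0.0, 0.0, -1.0]]
contact_force: [-3.7, -0.2, 6.0]
gripper_width: 0.0458
```

Touching down; release and move back over the mat, checking green from a low oblique view on the way.

Request:
send_rows --increments "0 0 0 0 0 0 0.6;0 0 0 0 0 0 1;0 0 0 0 0 0 1;0 0 0 0 0 0 1;0 0 0 0 0 0 1;0 0 0 0 0 -0.015 1;0 0 0 0 0 -0.04 1;0 0 0 0 0 -0.07 1;0 0 0 0 0 -0.1 1;0 0 0 -0.02 -0.03 -0.12 1"

```text
clock: 28.82
ee_pos: [0.5485, 0.0485, 0.2355]
eef_rot: [[1.0, -0.006, 0.006], [-0.006, -1.0, -0.002], [0.006, 0.002, -1.0]]
contact_force: [-0.1, 1.0, 0.0]
gripper_width: 0.0852
```

Request:
send_rows --increments "0 0 0 -0.01 -0.04 -0.01 1;0 0 0 -0.03 -0.07 -0.02 1;0 0 0 -0.04 -0.1 -0.02 1;0 0 0 -0.05 -0.13 -0.02 1;0 0 0 -0.05 -0.13 -0.02 1"

```text
clock: 29.23
ee_pos: [0.4936, 0.1866, 0.2534]
eef_rot: [[1.0, 0.003, 0.0], [0.003, -1.0, 0.002], [0.0, -0.002, -1.0]]
contact_force: [-0.1, -0.2, 0.3]
gripper_width: 0.0854
```

```bash
cat > chk.py <<'E'
# in-hand-free check: jar cap centre (z .153) against coaster centre, from each camera
from caps import *
import sys
ims=[]
for n,cr in (("side",(130,260,290,420)),("scene",(120,240,220,340))):
    p=ctrl.camera(n); f=p["frame"][:,:,::-1].copy()
    for l,c in (("green",(.566,.0246)),("orange",(.566,-.0655))):
        a=np.linspace(0,2*np.pi,24,endpoint=False)
        for R,z in ((.025,.003),(.024,.153)):
            for u in proj(p,np.c_[c[0]+R*np.cos(a),c[1]+R*np.sin(a),0*a+z]): cv2.circle(f,tuple(int(round(v*8)) for v in u),3,(255,0,255),-1,cv2.LINE_AA,3)
    k=f[cr[0]:cr[1],cr[2]:cr[3]]; ims.append(cv2.resize(k,(int(k.shape[1]*400/k.shape[0]),400),interpolation=cv2.INTER_CUBIC))
cv2.imwrite(sys.argv[1],np.hstack(ims))
E
python3 chk.py pics/c12.png; python3 go.py .48 .2595 .22 0
```

```text
clock 29.33 pos [0.4952 0.183  0.253 ] w 0.0856
0.0002 -0.0004 0.0007 -0.0151 -0.0765 0.0330 rows>= 3.0
```

View pics/c12.png

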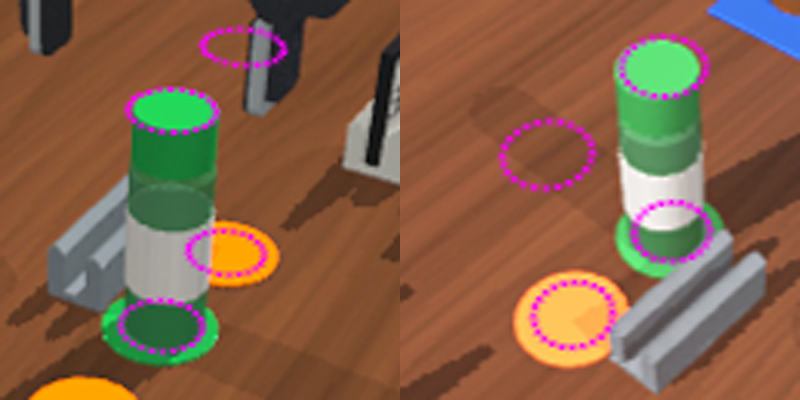

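Request:
send_rows --increments "0 0 0 -0.007 -0.04 0.015 1;0 0 0 -0.015 -0.0735 0.03 1;0 0 0 -0.015 -0.0765 0.04 1;0 0 0 -0.015 -0.0765 0.06 1;0 0 0 -0.015 -0.0765 0.09 1;0 0 0 -0.015 -0.0765 0.115 1;0 0 0 -0.015 -0.0765 0.135 1;0 0 0 -0.015 -0.0765 0.141 1;0 0 0 -0.015 -0.0765 0.141 1"

```text
clock: 30.08
ee_pos: [0.4803, 0.2572, 0.1102]
eef_rot: [[1.0, -0.003, -0.003], [-0.003, -1.0, -0.002], [-0.003, 0.002, -1.0]]
contact_force: [0.0, -0.0, 0.9]
gripper_width: 0.0855
```

Request:
send_rows --increments "0 0 0 0 0 0 0.3;0 0 0 0 0 0 0.3;0 0 0 0 0 0 0.3;0 0 0 0 0 0 0.3;0 0 0 0 0 0 0.3;0 0 0 0 0 0 0.3;0 0 0 0 0 0 0.3" --grip_force 50

```text
clock: 30.67
ee_pos: [0.4812, 0.2589, 0.1136]
eef_rot: [[1.0, -0.002, 0.002], [-0.002, -1.0, 0.001], [0.002, -0.001, -1.0]]
contact_force: [-1.8, -1.6, 5.9]
gripper_width: 0.0461
```

Request:
send_rows --increments "0 0 0 0 0 -0.003 0.3;0 0 0 0 0 -0.01 0.3;0 0 0 0 0 -0.02 0.3;0 0 0 0 0 -0.035 0.3;0 0 0 0 0 -0.045 0.3;0 0 0 0 0 -0.05 0.3;0 0 0 0 0 -0.05 0.3"

```text
clock: 31.25
ee_pos: [0.4814, 0.259, 0.1636]
eef_rot: [[1.0, -0.002, 0.003], [-0.002, -1.0, 0.001], [0.003, -0.001, -1.0]]
contact_force: [1.0, -0.3, -4.6]
gripper_width: 0.0461
```

```bash
python3 go.py .566 -.0655 .165 0
```

```text
clock 31.25 pos [0.4814 0.259  0.1636] w 0.0461
-0.0011 -0.0029 -0.0019 0.0852 0.3243 -0.0015 rows>= 9.0
```

Request:
send_rows --increments "0 0 0 0 0.015 0 0.3;0 0 0 -0.005 0.045 0 0.3;0 0 0 -0.01 0.08 0 0.3;0 0 0 -0.015 0.12 0 0.3;0 0 0 -0.015 0.16 0 0.3;0 0 0 -0.015 0.2 0 0.3;0 0 0 -0.015 0.24 0 0.3;0 0 0 -0.015 0.28 0 0.3;0 0 0 -0.015 0.31 0 0.3;0 0 0 -0.015 0.3245 0 0.3"

```text
clock: 32.08
ee_pos: [0.4647, -0.0694, 0.1616]
eef_rot: [[1.0, -0.005, -0.0], [-0.005, -1.0, -0.001], [-0.0, 0.001, -1.0]]
contact_force: [-0.2, 0.8, -3.4]
gripper_width: 0.046
```

```bash
python3 - <<'E'
from plant import ctrl
ctrl.camera("scene"); ctrl.camera("scene")
E
python3 go.py .566 -.0655 .165 0
```

```text
clock 32.18 pos [ 0.4648 -0.0682  0.1615] w 0.0461
0.0003 0.0005 -0.0059 0.1012 -0.0033 -0.0036 rows>= 3.0
```

Request:
send_rows --increments "0 0 -0.004 0.015 -0.002 0 0.3;0 0 -0.004 0.04 -0.002 0 0.3;0 0 -0.004 0.07 -0.002 0 0.3;0 0 -0.004 0.09 -0.002 0 0.3;0 0 -0.004 0.101 -0.002 0 0.3;0 0 -0.004 0.101 -0.002 0.01 0.3;0 0 -0.004 0.101 -0.002 0.025 0.3;0 0 -0.004 0.101 -0.002 0.035 0.3;0 0 -0.004 0.101 -0.002 0.038 0.3;0 0 -0.004 0.101 -0.002 0.038 0.3"

```text
clock: 33.02
ee_pos: [0.5646, -0.0633, 0.1225]
eef_rot: [[1.0, 0.002, -0.003], [0.002, -1.0, 0.001], [-0.003, -0.001, -1.0]]
contact_force: [-0.6, -0.3, -2.6]
gripper_width: 0.046
```

```bash
python3 chk.py pics/c13.png; python3 go.py .566 -.0655 .1125 0
```

```text
clock 33.12 pos [ 0.5659 -0.0639  0.1242] w 0.0463
-0.0001 -0.0002 0.0020 0.0001 0.0016 0.0117 rows>= 1.0
```

View pics/c13.png

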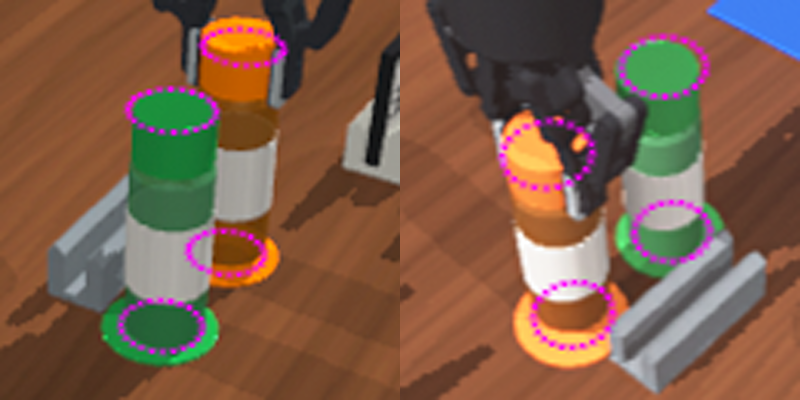

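Request:
send_rows --increments "0 0 0.002 0 0.0015 0.004 0.3;0 0 0.002 0 0.0015 0.008 0.3;0 0 0.002 0 0.0015 0.01 0.3;0 0 0.002 0 0.0015 0.0115 0.3;0 0 0.002 0 0.0015 0.012 0.3;0 0 0.002 0 0.0015 0.012 0.3"

```text
clock: 33.62
ee_pos: [0.566, -0.0656, 0.1128]
eef_rot: [[1.0, -0.0, 0.0], [-0.0, -1.0, -0.0], [0.0, 0.0, -1.0]]
contact_force: [-3.5, 0.4, 4.5]
gripper_width: 0.0459
```

Request:
send_rows --increments "0 0 0 0 0 0 0.6;0 0 0 0 0 0 1;0 0 0 0 0 0 1;0 0 0 0 0 0 1;0 0 0 0 0 0 1;0 0 0 0 0 -0.015 1;0 0 0 0 0 -0.04 1;0 0 0 0 0 -0.07 1;0 0 0 0 0 -0.1 1;0 0 0 0 0 -0.13 1"

```text
clock: 34.45
ee_pos: [0.5658, -0.0654, 0.2432]
eef_rot: [[1.0, 0.0, -0.0], [0.0, -1.0, 0.0], [-0.0, -0.0, -1.0]]
contact_force: [1.3, 0.5, 0.5]
gripper_width: 0.0855
```

Request:
send_rows --increments "0 0 0 -0.03 0 -0.01 1;0 0 0 -0.06 0 -0.03 1;0 0 0 -0.09 0 -0.05 1;0 0 0 -0.12 0 -0.05 1;0 0 0 -0.12 0 -0.05 1;0 0 0 -0.12 0 -0.05 1"

```text
clock: 34.95
ee_pos: [0.4454, -0.0655, 0.2927]
eef_rot: [[1.0, -0.001, 0.002], [-0.001, -1.0, -0.0], [0.002, 0.0, -1.0]]
contact_force: [1.1, -0.9, -0.7]
gripper_width: 0.0852
```

```bash
python3 chk.py pics/c14.png
python3 - <<'E'
from caps import *
a=cv2.imread("pics/c14.png"); p=ctrl.camera("wrist"); q=ctrl.camera("scene"); print(caps(p,.153)); s=ctrl.state(); print(s["clock"],s["contact_force"])
b=np.hstack([cv2.resize(p["frame"][:,:,::-1],(400,250)),cv2.resize(q["frame"][:,:,::-1],(400,250))])
cv2.imwrite("pics/c15.png",np.vstack([a[50:],b])[:600])
E
```

```text
{'orange': (array([434.1, 184.3]), array([42.3, 47.4]), array([ 0.5647, -0.0646])), 'green': (array([443.1,  97.2]), array([46.7, 54. ]), array([0.5635, 0.0216]))}
35.15 [-0.21355273  0.55692814 -0.29082129]
```

View pics/c15.png

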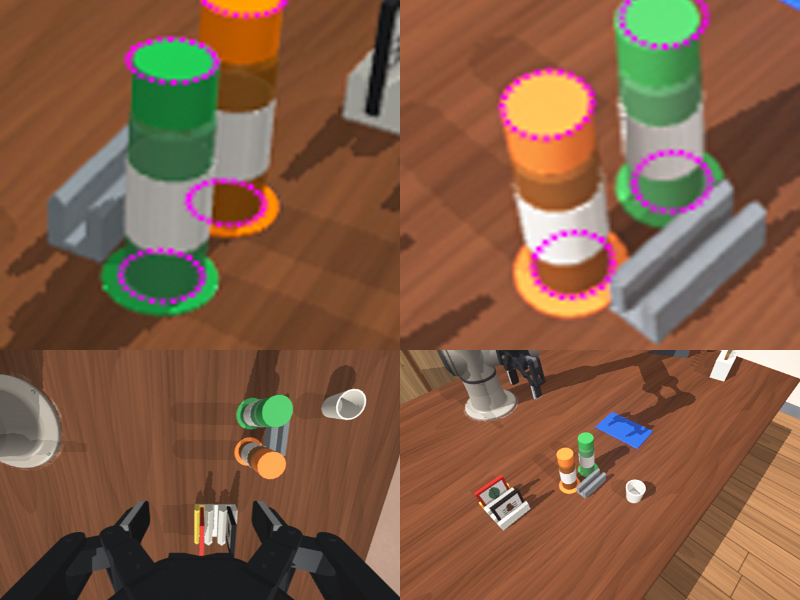

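Both jars stand upright and centred on their own coasters, the plate is in the yellow slot, and the black plate and beaker haven't moved. Handing in.

```bash
python3 -c "
from plant import ctrl
print(ctrl.hand_in())"
```

```text
the job is handed in; nothing more can be done
None
```

The job is done and handed in at about 35 s on the robot's clock. I moved both jars onto the mat, then stood the specimen plate in the yellow slot. Last, I put the green and then the orange jar back on their own coasters.

- **Plate:** its top corners matched the predicted seated position in the two fixed cameras and the wrist camera. It is upright, fully down and about centred along the slot.
- **Jars:** in the last pictures both caps lay within about 1–2 px of circles drawn above the coaster centres. The last wrist-camera fit put the orange jar about 2 mm and the green jar about 4 mm from the coaster centres. That disagrees slightly with the fixed cameras, which show the green jar closer to centre.
- **Everything else:** nothing was knocked over, the black-framed plate and the beaker look undisturbed, and the gripper was open and clear at the end. The highest force I read was about 16 N, when I set the orange jar on the mat.

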